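# Make up two cabinet fittings kits

### The arm

A 7-joint arm with a two-finger parallel gripper is mounted at the origin on the work surface. World frame = base frame: x ahead of the robot, y to its left, z up, the work surface at z = 0. Lengths are in m, angles in degrees, forces in N, time in s.
With the tool pointing down it reaches from about 0.425 to 0.875 m from the base axis. Payload 4.7 kg.
Tool frame: the origin (TCP) lies midway between the tips of the shut fingers; the grasp point (between the pads) lies 19 mm behind it; z points along the fingers, y is the direction in which the jaws open and shut (so a half turn about z gives the same grasp; the last joint's range is limited). The gripper opens to 87 mm and grips with 3 to 60 N. Pads are 19 mm wide; open, the fingers measure 117 mm over their backs; the gripper's body (75 mm by 190 mm) begins 51 mm behind the grasp point.
Start: joints at [-74.02, 18.392, -4.016, 83.108, 1.295, 78.541, -3.26], TCP at [0.17, 0.627, 0.223] pointing down, gripper open.
Joint ranges: [-163.93, 163.93], [-17.29, 119.83], [-79.2, 71.16], [3.27, 140.29], [-89.18, 269.18], [5.43, 117.66], [-154.24, 154.24]. Speed limits (degrees/s): [147.25, 147.25, 180, 180, 180, 180, 180].

### API

Orientations are given as [roll, pitch, yaw] about the fixed x, y, z axes, in that order (R = Rz(yaw) Ry(pitch) Rx(roll)).
In Python, from cell import env gives the robot as it stands.
- The arm moves only by the tool apply_moves, never from a script. Its argument "targets" is a list of rows, each a list of 2 entries, a list of its own where there are three numbers: the shift along the world's x, y, z in mm, then the turn, a rotation vector about the world's x, y, z in rad. A call has 1 to 8 rows; each row is the pose to reach, as a shift and turn from the pose commanded when the call began; what a row does not reach only later rows make up. A row lasts 1/10 s, in which the tool goes at most 50 mm and 8.59 degrees, less where a joint would pass 70% of its speed; a pose out of reach is approached as far as the arm can. A call with a gripper value outside its range is refused whole. "hand" is the finger opening in mm, from 0 to 87, set as the call begins (left out, the last holds). The fingers move at their own pace and stop on an object; "squeeze" is the grip in N (left out, the last holds). Time passes only in rows, so rows that repeat a pose let the fingers close. It gives the time, the measured TCP pose, the force and the opening at its end, in the units of the state.
- env.get_obs(): the state, without advancing time (a new reading comes with each control period).
- env.read_camera(name): name is "side" or "top" or "wrist"; returns a dict with "image" (420x560x3 uint8, red, green, blue), "camera_matrix" (3x3 intrinsics, pixels), "camera_from_world" (4x4, takes a point from world to camera coordinates); the wrist camera has in their place "mount" (4x4, takes a point from camera to tool coordinates, whose origin is the TCP and whose axes are the flange's). Camera axes: x right, y down, z forward; pixel columns grow to the right and rows downward; lengths in m; the calibration is good to about 2 mm. A picture is of the moment at which its call begins: read the wrist's pose just before it. There is no depth.
- env.sign_off(): hands the job in, once; it reports no verdict.
Trained networks look in a picture, given as the dict that the camera call returned (one of the last four; its "shot" number tells which), for a name from the list of things; names that differ only in an ending like _2 or _b are one class to them, and where a whole thing is asked for, a point or a joint stands for the part that bears it (a point fixed in the world has none). Each returns a list of dicts, best first, with "conf" (0 to 1); they miss things now and then, are a little off and sometimes report something else, mostly with a low value. They report only what shows in the picture. A call takes as long as a camera call. They do not tell look-alikes from the thing itself.
- env.regions_of(picture, target): "region" (420x560 bool, what is visible of it) and "rect" ([left, top, right, bottom] in pixels, round what is visible of it).
The state is a dict: "time_s": time; "qpos": joint angles; "joint_velocities": joint speeds; "effort": joint torques, N m; "tool_pos": TCP position; "tool_rot": TCP orientation; "force": force on the tool from outside, world axes, zero at the start; "wrist_torque": the same for the moment, N m; "grip_width": finger opening in m.
Only numpy, scipy, OpenCV 4.12 (cv2) and the standard library are available. Lean on these libraries where they do the work, as an engineer would, in place of code of your own. Each camera call takes 0.05 s, during which the arm holds its last target. There are 200 camera calls.

### The job

Make up the fittings kits for two cabinets: the steel bar handle, the black furniture foot and the grey cable grommet go into the blue tray, the brass knob and the bottle of glue into the green tray. Stand the handle on its feet in the long pocket, and each of the others upright in a square pocket of its own. The red knob belongs to another order, so leave it where it is.

Things in the scene. Friction and masses are not known exactly. Their poses are not given: they have to be found in the camera images.
- handle: brushed steel cabinet bar handle standing on its two feet like a bridge: bar 142 mm long (along its y), 14 mm wide (x) and 12 mm high, its top 32 mm above the bench and its underside 20 mm above; a foot 14 x 14 mm under each end, open between them; 90 g. Origin: on the underside plane, midway between the feet; z up
- foot: black plastic furniture foot standing upright: base disc 50 mm across, then a post 32 mm across up to 50 mm (with a collar 38 mm across from 16 to 20 mm), then a thin steel threaded stud 8 mm across up to 64 mm; 70 g. Origin: centre of the underside; z up
- grommet: grey plastic desk cable grommet, body 50 mm across and 22 mm high, on top of it a flange and cap 58 mm across from 22 to 28 mm, with a dark cable notch in the cap; it stands cap upwards, 40 g. Origin: centre of the underside; z up
- knob_brass: brass cabinet knob, 30 mm high: foot 26 mm across, narrow neck, round head 32 mm across from 15 to 27 mm above its underside; stands upright on its foot, 60 g. Origin: centre of the underside; z up
- glue: small closed white bottle of wood glue with a yellow band and a pointed red cap: body 32 mm across up to 40 mm, shoulder to 48 mm, cap 18 mm across narrowing to a tip at 67 mm; stands upright, 60 g. Origin: centre of the underside; z up
- knob_red: red plastic cabinet knob of the same shape as the brass one, not wanted in these kits, 30 mm high: foot 26 mm across, narrow neck, round head 32 mm across from 15 to 27 mm above its underside; stands upright on its foot, 60 g. Origin: centre of the underside; z up
- tray_blue: blue plastic kit tray, fixed, 137 (x) x 176 (y) mm; floor 3 mm thick, walls 4 mm thick, tops 10 mm above bench. Origin: centre of underside, z up. Inside sizes: long pocket on its -x side, 50 (x) x 168 (y) mm, centre x -39.5 mm, y 0, empty; two square pockets on its +x side, each 75 (x) x 82 (y) mm, centres x 27 mm, y +43 and -43 mm, empty. Yaw within 17 degrees of the base axes.
- tray_green: green plastic kit tray, fixed, 137 (x) x 176 (y) mm; floor 3 mm thick, walls 4 mm thick, tops 10 mm above bench. Origin: centre of underside, z up. Inside sizes: long pocket on its -x side, 50 (x) x 168 (y) mm, centre x -39.5 mm, y 0, already holding wooden dowels (fixed); two square pockets on its +x side, each 75 (x) x 82 (y) mm, centres x 27 mm, y +43 and -43 mm, empty. Yaw within 17 degrees of the base axes.
There are look-alikes about, which are no part of the job. Of the things that look like the handle, take the one that is farthest to the robot's left at the start.

How it is judged (in metres and radians):
At the end, for the whole second after the job is handed in: Handle on its feet along the blue tray's long pocket (0.25 rad); foot and grommet one in each blue square pocket, brass knob and glue one in each green one, upright (0.12 rad), within 30 mm of its centre; all under 7 mm above the bench, released, at rest; red knob moved under 25 mm (x of handle in the frame of tray_blue between -0.0615 and -0.0175 m and y of handle in the frame of tray_blue between -0.0165 and 0.0165 m and z of each of handle, foot, grommet in the frame of tray_blue below 0.007 m and angle between handle's own z axis and vertical below 0.15 rad and angle between the y axis of handle and the y axis of tray_blue, either way round below 0.25 rad and (((x of foot in the frame of tray_blue between -0.003 and 0.057 m and y of foot in the frame of tray_blue between 0.01 and 0.076 m) and (x of grommet in the frame of tray_blue between -0.003 and 0.057 m and y of grommet in the frame of tray_blue between -0.076 and -0.01 m)) or ((x of foot in the frame of tray_blue between -0.003 and 0.057 m and y of foot in the frame of tray_blue between -0.076 and -0.01 m) and (x of grommet in the frame of tray_blue between -0.003 and 0.057 m and y of grommet in the frame of tray_blue between 0.01 and 0.076 m))) and (((x of knob_brass in the frame of tray_green between -0.003 and 0.057 m and y of knob_brass in the frame of tray_green between 0.01 and 0.076 m) and (x of glue in the frame of tray_green between -0.003 and 0.057 m and y of glue in the frame of tray_green between -0.076 and -0.01 m)) or ((x of knob_brass in the frame of tray_green between -0.003 and 0.057 m and y of knob_brass in the frame of tray_green between -0.076 and -0.01 m) and (x of glue in the frame of tray_green between -0.003 and 0.057 m and y of glue in the frame of tray_green between 0.01 and 0.076 m))) and angle between each of foot, grommet, knob_brass, glue's own z axis and vertical below 0.12 rad and z of each of knob_brass, glue in the frame of tray_green below 0.007 m and linear speed of each of handle, foot, grommet, knob_brass, glue below 0.02 m/s and angular speed of each of handle, foot, grommet, knob_brass, glue below 0.2 rad/s and distance of knob_red from where it was at the start of the episode below 0.025 m); the robot touches nothing.
It fails at once if the red knob is moved more than 25 mm from its place (distance of knob_red from where it was at the start of the episode above 0.025 m).
It also fails if it takes over 120 s, if anything falls off the work surface, if the arm or the gripper's body presses on something with over 40 N, if the wrist force passes 120 N, or if a joint passes its speed limit or range.

## Working session

There is one attempt and no reset: what is moved stays moved. The work goes in short steps, Python scripts to look and compute and a tool call to move; the robot and the scene stay as the last step left them, time stands still between calls to the robot, and variables do not carry over. Pictures are saved under pics/ and viewed, about 12 in all and at most 16, crops included, and the job is handed in when it is done.

Besides the shell and the picture viewer there is one more tool, called after "Call:" as a command line: name --argument value ..., lists and objects as JSON in quotes. apply_moves: Moves the arm, as the interface text tells. Its arguments: {"type":"object","properties":{"targets":{"type":"array","items":{"type":"array"}},"hand":{"type":"number"},"squeeze":{"type":"number"}},"required":["targets"]}

```bash
ls; mkdir -p pics; cat > h.py <<'E'
import numpy as np, cv2
from cell import env
from scipy.spatial.transform import Rotation as R
def save(p,n): cv2.imwrite(f'pics/{n}.png',cv2.cvtColor(p['image'],cv2.COLOR_RGB2BGR))
def cam(p,o=None):
    if 'mount' in p:
        T=np.eye(4);T[:3,:3]=R.from_euler('xyz',o['tool_rot'],degrees=True).as_matrix();T[:3,3]=o['tool_pos']
        return p['camera_matrix'],np.linalg.inv(T@p['mount'])
    return p['camera_matrix'],p['camera_from_world']
def ray(p,uv,z,o=None):
    K,E=cam(p,o);W=np.linalg.inv(E)
    d=W[:3,:3]@np.linalg.inv(K)@np.array([uv[0],uv[1],1.]);c=W[:3,3]
    return c+d*(z-c[2])/d[2]
def proj(p,X,o=None):
    K,E=cam(p,o);q=E[:3,:3]@np.asarray(X).T+E[:3,3:4];q=K@q;return (q[:2]/q[2]).T
E
python3 - <<'E'
from h import *
o=env.get_obs();print(o)
for n in ('top','side'):
    p=env.read_camera(n);save(p,n+'0')
    print(n,np.round(np.linalg.inv(p['camera_from_world']),3).tolist(),p['camera_matrix'].tolist())
    for t in ['handle','foot','grommet','knob_brass','glue','knob_red','tray_blue','tray_green']:
        for r in env.regions_of(p,t):
            m=r['region'];v,u=np.nonzero(m);c=(u.mean(),v.mean())
            print(t,round(r['conf'],2),np.round(r['rect']),np.round(c),np.round(ray(p,c,.015),3)[:2])
p=env.read_camera('wrist');save(p,'w0');print(p['mount'].round(3).tolist())
E
```

```text
pics
{'time_s': 0.0, 'qpos': array([-74.02048137,  18.43932372,  -4.01545546,  83.17408474,
         1.29519217,  78.54141558,  -3.26175392]), 'joint_velocities': array([-0.02108597,  0.00213635,  0.01458612, -0.02429617,  0.09523148,
        0.06053744,  0.03055479]), 'effort': array([-3.83471559e-05, -4.91292000e+01, -4.03700704e-01, -3.12529564e+01,
       -6.38295896e-02,  4.37053596e-02,  1.71774759e-04]), 'tool_pos': array([0.17001948, 0.62679833, 0.22146568]), 'tool_rot': array([-1.79890430e+02,  5.96788581e-03,  1.64828431e+02]), 'force': array([ 0.0118428 , -0.92269608,  1.19553751]), 'wrist_torque': array([-0.02510254, -0.01205596, -0.00536649]), 'grip_width': 0.08694819881193097}
top [[0.016, -0.981, 0.193, 0.285], [-1.0, -0.016, 0.002, -0.008], [0.002, -0.193, -0.981, 1.008], [0.0, 0.0, 0.0, 1.0]] [[456.79066763749154, 0.0, 286.3885607480246], [0.0, 456.79066763749154, 205.86540709687787], [0.0, 0.0, 1.0]]
handle 0.66 [151. 258. 171. 323.] [161. 288.] [0.297 0.258]
handle 0.56 [ 81. 169. 144. 206.] [110. 187.] [0.517 0.387]
foot 0.58 [131. 215. 156. 234.] [144. 223.] [0.4
[... 659 characters left out ...]
67173588], [0.0, 0.0, 1.0]]
handle 0.59 [159. 176. 196. 215.] [174. 194.] [0.288 0.259]
handle 0.58 [212. 115. 229. 155.] [219. 136.] [0.512 0.384]
foot 0.55 [204. 149. 221. 171.] [211. 160.] [0.435 0.308]
grommet 0.66 [268. 213. 293. 237.] [280. 225.] [0.438 0.001]
knob_brass 0.63 [234. 180. 249. 197.] [243. 187.] [0.442 0.164]
glue 0.62 [422. 309. 444. 330.] [432. 318.] [ 0.525 -0.389]
knob_red 0.75 [358. 302. 374. 321.] [366. 309.] [ 0.435 -0.289]
tray_blue 0.76 [251. 138. 319. 186.] [285. 162.] [0.592 0.168]
tray_green 0.73 [352. 207. 440. 282.] [394. 244.] [ 0.61  -0.215]
[[-0.001, -0.961, -0.275, 0.075], [1.0, -0.001, -0.001, -0.001], [0.0, -0.275, 0.961, -0.164], [0.0, 0.0, 0.0, 1.0]]
```

```bash
python3 - <<'E'
import cv2
a=cv2.imread('pics/top0.png');b=cv2.imread('pics/side0.png')
cv2.imwrite('pics/top0c.png',cv2.resize(a[90:350,60:500],None,fx=1.8,fy=1.8,interpolation=cv2.INTER_CUBIC))
E
```

```text
(no output)
```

View pics/top0c.png

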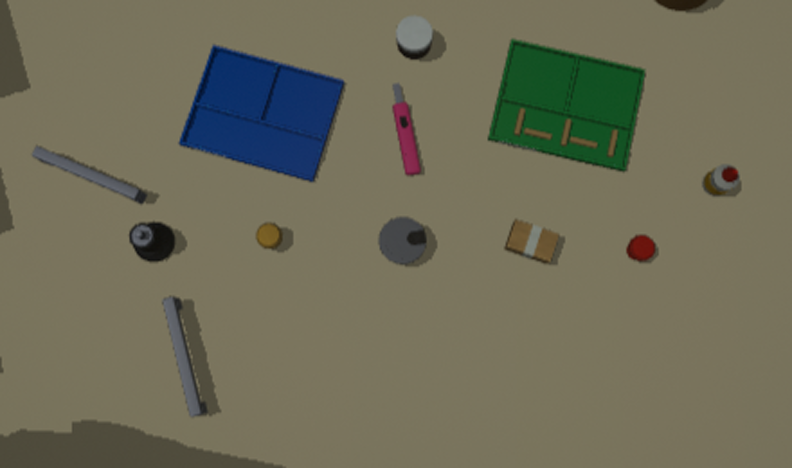

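View pics/side0.png

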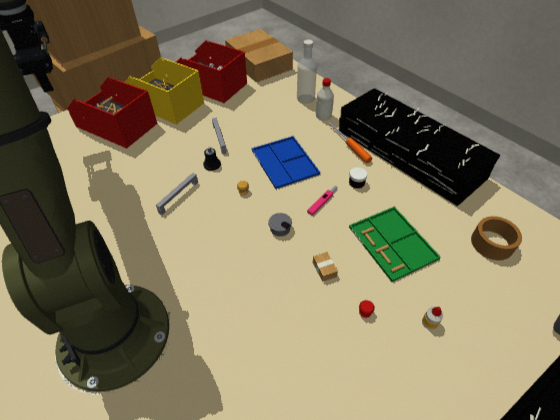

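```bash
cat >> h.py <<'E'
PROF={'foot':[(25,0),(25,5),(16,8),(16,50),(4,50),(4,64)],'grommet':[(25,0),(25,22),(29,22),(29,28)],
'knob_brass':[(13,0),(13,3),(16,15),(16,27),(10,30)],'glue':[(16,0),(16,40),(9,48),(1,67)]}
PROF['knob_red']=PROF['knob_brass']
def model(t):
    a=np.linspace(0,2*np.pi,48,endpoint=False)
    if t=='handle': return [np.array([(x,y,z) for x in(-.007,.007) for y in(-.071,.071) for z in(.02,.032)])]
    P=PROF[t];c=[np.c_[r*np.cos(a),r*np.sin(a),0*a+z]/1000. for r,z in P]
    return [np.vstack(c[i:i+2]) for i in range(len(c)-1)]
def sil(p,t,x,o=None):
    m=np.zeros((420,560),np.uint8)
    c,s=np.cos(x[2]),np.sin(x[2]);Rz=np.array([[c,-s,0],[s,c,0],[0,0,1]])
    for X in model(t):
        q=proj(p,X@Rz.T+[x[0],x[1],0],o)
        cv2.fillConvexPoly(m,np.round(cv2.convexHull(q.astype(np.float32))*16).astype(np.int32),1,shift=4)
    return m
def est(p,t,region,o=None):
    """round things: match the centroids of seen and modelled silhouette"""
    v,u=np.nonzero(region);c=np.array([u.mean(),v.mean()]);x=np.append(ray(p,c,.015,o)[:2],0)
    for _ in range(6):
        m=sil(p,t,x,o);v,u=np.nonzero(m)
        if not len(u): break
        k=np.array([u.mean(),v.mean()]);x[:2]+=(ray(p,c,.015,o)-ray(p,k,.015,o))[:2]
    return x[:2],(m&region).sum()/(m|region).sum()
def tray(p,col,o=None):
    h=cv2.cvtColor(p['image'],cv2.COLOR_RGB2HSV)
    lo,hi=((105,120,40),(125,255,255)) if col=='blue' else ((55,120,30),(80,255,255))
    m=cv2.inRange(h,lo,hi);m=cv2.morphologyEx(m,cv2.MORPH_CLOSE,np.ones((3,3)))
    c=max(cv2.findContours(m,0,1)[0],key=cv2.contourArea)[:,0]
    w=np.array([ray(p,q,.007,o)[:2] for q in c],np.float32)
    (x,y),(a,b),g=cv2.minAreaRect(w*1000);return x,y,a,b,g
E
python3 - <<'E'
from h import *
for n in ('top','side'):
    p=env.read_camera(n)
    print(n,*[np.round(tray(p,c),1) for c in('blue','green')])
    for t in PROF:
        for r in env.regions_of(p,t)[:1]:
            x,i=est(p,t,r['region']);print(t,np.round(x,4),round(i,2))
    for r in env.regions_of(p,'handle'):
        v,u=np.nonzero(r['region']);q=cv2.findContours(r['region'].astype(np.uint8),0,1)[0][0][:,0]
        w=np.array([ray(p,k,.026)[:2] for k in q],np.float32);print('handle',np.round(cv2.minAreaRect(w*1000)[0],1),cv2.minAreaRect(w*1000)[1:])
E
```

```text
top [603.7 181.3 176.  136.8  75.1] [ 621.  -206.7  175.4  137.1   77.2]
foot [0.4369 0.3063] 0.88
grommet [ 4.402e-01 -1.000e-04] 0.91
knob_brass [0.4443 0.1611] 0.67
glue [ 0.5226 -0.3906] 0.83
knob_red [ 0.4352 -0.2901] 0.86
handle [299.2 254.9] ((140.13616943359375, 18.15639305114746), 17.647186279296875)
handle [516.  385.8] ((150.00750732421875, 15.03837776184082), 68.4404067993164)
handle [442.4 160.3] ((28.661895751953125, 28.582355499267578), 0.9590871930122375)
side [602.5 180.8 180.6 138.2  75.3] [ 620.4 -206.3  177.8  140.2   77.1]
foot [0.4323 0.3061] 0.79
grommet [ 0.4355 -0.0007] 0.88
knob_brass [0.4404 0.162 ] 0.92
glue [ 0.5214 -0.3893] 0.81
knob_red [ 0.4342 -0.29  ] 0.72
handle [293.5 247.6] ((155.28433227539062, 38.03888702392578), 16.621131896972656)
handle [508.  380.3] ((175.45924377441406, 20.5794620513916), 67.95542907714844)
```

Look-alike candidates in the top picture:
- **Handles:** (110,187) and (161,288). I take (110,187) at y≈0.386, the farther left.
- **Brass knob:** (209,220) only.
- **Red knob:** (416,226), not wanted.
- **Grommet:** (283,223). The white/black jar next to the pink cutter is not it.
- **Foot:** (144,223) only.
- **Glue:** (461,190). The tall red-capped bottle at the back is too large.

I'll check the handle from close up with the wrist camera.

Call:
apply_moves --targets '[[[346,-241,-20],[0,0,-1.69]],[[346,-241,-20],[0,0,-1.69]],[[346,-241,-20],[0,0,-1.69]],[[346,-241,-20],[0,0,-1.69]],[[346,-241,-20],[0,0,-1.69]],[[346,-241,-20],[0,0,-1.69]],[[346,-241,-20],[0,0,-1.69]],[[346,-241,-20],[0,0,-1.69]]]' --hand 87 --squeeze 20

```text
time_s: 2.45
tool_pos: [0.4995, 0.3978, 0.2039]
tool_rot: [180.0, -0.0, 95.7]
force: [1.0, -0.4, 0.3]
grip_width: 0.087
```

Call:
apply_moves --targets '[[[10,-8,0],[0,0,-0.48]],[[10,-8,0],[0,0,-0.48]],[[10,-8,0],[0,0,-0.48]],[[10,-8,0],[0,0,-0.48]],[[10,-8,0],[0,0,-0.48]],[[10,-8,0],[0,0,-0.48]]]'

```text
time_s: 3.05
tool_pos: [0.5078, 0.3912, 0.2037]
tool_rot: [180.0, -0.0, 68.7]
force: [1.1, -0.0, -0.2]
grip_width: 0.0871
```

```bash
cat > w.py <<'E'
from h import *
import sys
# usage: w.py name pic
t,n=sys.argv[1:3];o=env.get_obs();p=env.read_camera('wrist');save(p,n)
print(np.round(o['tool_pos'],4),np.round(o['tool_rot'],1),round(o['grip_width'],4))
for r in env.regions_of(p,t):
    print(t,round(r['conf'],2),np.round(r['rect']))
    if t=='handle':
        q=max(cv2.findContours(r['region'].astype(np.uint8),0,1)[0],key=cv2.contourArea)[:,0]
        w=np.array([ray(p,k,.032,o)[:2] for k in q],np.float32);print(cv2.minAreaRect(w*1000))
    else: print(est(p,t,r['region'],o))
for c in ('blue','green'):
    try: print(c,np.round(tray(p,c,o),1))
    except Exception as e: pass
E
python3 w.py handle w1
```

```text
[0.5078 0.3912 0.2037] [180.   -0.   68.7] 0.0871
handle 0.89 [148. 317. 208. 366.]
((334.689208984375, 267.58404541015625), (94.9798583984375, 21.227502822875977), 21.908830642700195)
handle 0.73 [282. 118. 299. 255.]
((514.5443115234375, 386.9087829589844), (141.91647338867188, 14.6424560546875), 67.95975494384766)
blue [638.4 237.4  48.4 100.7  75.1]
```

View pics/w1.png

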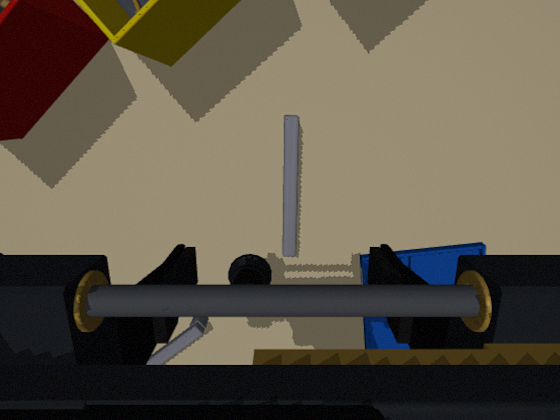

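The close picture shows the chosen bar handle at (291,185), standing clear. The second handle is at (180,340), the foot at (250,270) and the blue tray at lower right. Descending.

Call:
apply_moves --targets '[[[7,-4.5,-50],[0,0,-0.01]],[[7,-4.5,-100],[0,0,-0.01]],[[7,-4.5,-140],[0,0,-0.01]],[[7,-4.5,-170],[0,0,-0.01]],[[7,-4.5,-185],[0,0,-0.01]],[[7,-4.5,-194],[0,0,-0.01]],[[7,-4.5,-194],[0,0,-0.01]],[[7,-4.5,-194],[0,0,-0.01]]]' --hand 50

```text
time_s: 3.95
tool_pos: [0.5161, 0.3873, 0.0113]
tool_rot: [179.9, -0.1, 68.0]
force: [-0.2, 0.6, -0.1]
grip_width: 0.0506
```

Call:
apply_moves --targets '[[[0,0,0],[0,0,0]],[[0,0,0],[0,0,0]],[[0,0,0],[0,0,0]],[[0,0,0],[0,0,0]],[[0,0,0],[0,0,0]],[[0,0,0],[0,0,0]]]' --hand 5

```text
time_s: 4.55
tool_pos: [0.515, 0.3865, 0.0097]
tool_rot: [180.0, 0.0, 68.0]
force: [-0.2, -0.5, 0.5]
grip_width: 0.0139
```

Call:
apply_moves --targets '[[[0,0,25],[0,0,0]],[[0,0,60],[0,0,0]],[[0,0,90],[0,0,0.05]],[[10,-40,90],[0,0,0.12]],[[20,-80,90],[0,0,0.12]],[[32,-125,90],[0,0,0.12]],[[42,-165,90],[0,0,0.12]],[[50,-195,90],[0,0,0.12]]]'

```text
time_s: 5.35
tool_pos: [0.5655, 0.1877, 0.0996]
tool_rot: [180.0, 0.1, 74.7]
force: [0.0, -0.6, -1.1]
grip_width: 0.014
```

Call:
apply_moves --targets '[[[0,0,0],[0,0,0]],[[0,0,0],[0,0,0]],[[0,0,0],[0,0,0]]]'

```text
time_s: 5.65
tool_pos: [0.5644, 0.1931, 0.0994]
tool_rot: [-180.0, -0.0, 75.0]
force: [0.5, 0.6, -1.4]
grip_width: 0.0137
```

```bash
python3 w.py handle w2
```

```text
[0.5644 0.1931 0.0994] [-180.   -0.   75.] 0.0137
handle 0.87 [264. 117. 303. 348.]
((567.4114379882812, 202.8870086669922), (118.75382232666016, 22.86126136779785), 74.94852447509766)
blue [608.4 199.  134.1 138.4  75.1]
```

View pics/w2.png

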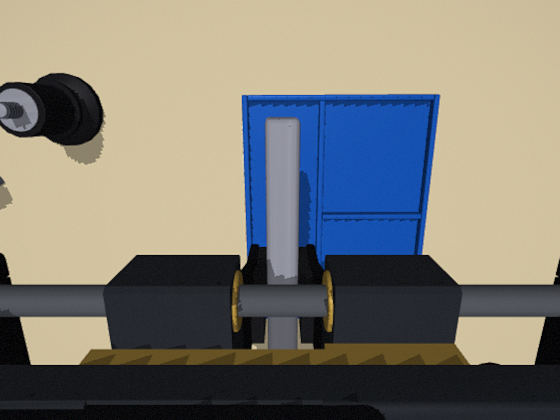

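The wrist picture shows the bar (282,200) lined up over the long pocket (left column, x≈245–320).

Call:
apply_moves --targets '[[[0,-1,-40],[0,0,0]],[[0,-1,-65],[0,0,0]],[[0,-1,-78],[0,0,0]],[[0,-1,-84],[0,0,0]],[[0,-1,-86],[0,0,0]],[[0,-1,-86],[0,0,0]],[[0,-1,-86],[0,0,0]]]'

```text
time_s: 6.45
tool_pos: [0.566, 0.1909, 0.0149]
tool_rot: [179.9, -0.1, 74.9]
force: [-0.4, 0.3, -2.0]
grip_width: 0.0135
```

Call:
apply_moves --targets '[[[0,0,0],[0,0,0]],[[0,0,0],[0,0,0]],[[0,0,0],[0,0,0]],[[0,0,40],[0,0,0]],[[0,0,90],[0,0,0]],[[0,0,140],[0,0,0]],[[0,0,180],[0,0,0]]]' --hand 28

```text
time_s: 7.15
tool_pos: [0.5657, 0.1905, 0.1971]
tool_rot: [179.9, -0.1, 74.9]
force: [0.6, 1.0, 0.3]
grip_width: 0.0278
```

Call:
apply_moves --targets '[[[-40,35,5],[0,0,0]],[[-80,70,5],[0,0,0]],[[-115,100,5],[0,0,0]],[[-130,115,5],[0,0,0]],[[-130,115,5],[0,0,0]],[[-130,115,5],[0,0,0]],[[-130,115,5],[0,0,0]]]' --hand 60

```text
time_s: 7.85
tool_pos: [0.4363, 0.3041, 0.1988]
tool_rot: [179.9, 0.0, 74.7]
force: [-0.3, 0.3, -0.2]
grip_width: 0.0596
```

```bash
python3 w.py foot w3; python3 - <<'E'
from h import *
for n in ('top','side'):
    p=env.read_camera(n);save(p,n+'1')
    for r in env.regions_of(p,'handle'):
        q=max(cv2.findContours(r['region'].astype(np.uint8),0,1)[0],key=cv2.contourArea)[:,0]
        print(n,round(r['conf'],2),cv2.minAreaRect(np.array([ray(p,k,.032)[:2]*1000 for k in q],np.float32)))
E
```

```text
[0.4363 0.3041 0.1988] [179.9   0.   74.7] 0.0596
foot 0.92 [252. 160. 304. 213.]
(array([0.43458287, 0.30385248]), np.float64(0.9609254498714653))
blue [609.5 203.  127.  140.7  75.2]
top 0.97 ((299.2364807128906, 252.07449340820312), (142.68312072753906, 22.826108932495117), 16.668161392211914)
top 0.63 ((565.2858276367188, 191.58114624023438), (147.11241149902344, 22.529855728149414), 74.83039855957031)
side 0.73 ((556.56787109375, 181.77114868164062), (163.28076171875, 23.643386840820312), 74.20315551757812)
side 0.66 ((290.1835632324219, 239.75796508789062), (154.84628295898438, 39.456703186035156), 16.548973083496094)
```

View pics/w3.png

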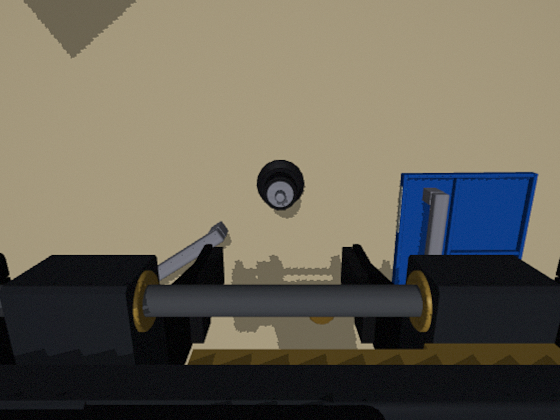

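The foot stands at (280,185), and the handle now lies in the long pocket at (438,220). The top view also gives it at (565,192).

Call:
apply_moves --targets '[[[-1.5,0,-50],[0,0,0]],[[-1.5,0,-95],[0,0,0]],[[-1.5,0,-130],[0,0,0]],[[-1.5,0,-160],[0,0,0]],[[-1.5,0,-172],[0,0,0]],[[-1.5,0,-176],[0,0,0]],[[-1.5,0,-176],[0,0,0]],[[-1.5,0,-176],[0,0,0]]]'

```text
time_s: 8.95
tool_pos: [0.4347, 0.3064, 0.0243]
tool_rot: [179.9, -0.1, 74.9]
force: [1.0, 0.2, -0.2]
grip_width: 0.0604
```

Call:
apply_moves --targets '[[[0,0,0],[0,0,0]],[[0,0,0],[0,0,0]],[[0,0,0],[0,0,0]],[[0,0,0],[0,0,0]],[[0,0,0],[0,0,0]],[[0,0,0],[0,0,0]]]' --hand 20

```text
time_s: 9.55
tool_pos: [0.4337, 0.3056, 0.0229]
tool_rot: [180.0, -0.0, 74.9]
force: [-0.1, -0.5, 2.6]
grip_width: 0.0315
```

Call:
apply_moves --targets '[[[0,0,30],[0,0,0]],[[0,0,75],[0,0,0]],[[20,-9,110],[0,0,0]],[[60,-27,110],[0,0,0]],[[105,-46,110],[0,0,0]],[[150,-66,110],[0,0,0]],[[190,-83,110],[0,0,0]],[[206,-90,110],[0,0,0]]]'

```text
time_s: 10.35
tool_pos: [0.643, 0.2112, 0.132]
tool_rot: [179.9, 0.1, 74.6]
force: [-0.7, -0.7, -0.7]
grip_width: 0.0313
```

Call:
apply_moves --targets '[[[0,0,-10],[0,0,0]],[[0,0,-50],[0,0,0]],[[0,0,-80],[0,0,0]],[[0,0,-97],[0,0,0]],[[0,0,-104],[0,0,0]],[[0,0,-106],[0,0,0]],[[0,0,-106],[0,0,0]],[[0,0,-106],[0,0,0]]]'

```text
time_s: 11.15
tool_pos: [0.6406, 0.2159, 0.0282]
tool_rot: [179.9, -0.1, 74.9]
force: [0.9, 1.1, -0.8]
grip_width: 0.0315
```

Call:
apply_moves --targets '[[[0,0,0],[0,0,0]],[[0,0,0],[0,0,0]],[[0,0,0],[0,0,0]],[[0,0,30],[0,0,0]],[[0,0,80],[0,0,0]],[[0,0,130],[0,0,0]],[[0,0,170],[0,0,0]]]' --hand 48

```text
time_s: 11.85
tool_pos: [0.6402, 0.2155, 0.2002]
tool_rot: [179.9, -0.1, 74.9]
force: [0.4, -0.1, 0.6]
grip_width: 0.0482
```

Call:
apply_moves --targets '[[[-35,-36,0],[0,0,0]],[[-68,-72,0],[0,0,0]],[[-101,-108,0],[0,0,0]],[[-135,-144,0],[0,0,0]],[[-168,-180,0],[0,0,0]],[[-190,-204,0],[0,0,0]],[[-201,-215,0],[0,0,0]],[[-201,-215,0],[0,0,0]]]' --hand 80

```text
time_s: 12.65
tool_pos: [0.4375, -0.0012, 0.1971]
tool_rot: [180.0, -0.1, 74.7]
force: [0.1, 0.0, 0.2]
grip_width: 0.0795
```

Call:
apply_moves --targets '[[[0,0,0],[0,0,0]],[[0,0,0],[0,0,0]]]'

```text
time_s: 12.85
tool_pos: [0.4393, 0.0015, 0.1968]
tool_rot: [180.0, 0.0, 74.9]
force: [-0.2, 0.3, -0.4]
grip_width: 0.08
```

```bash
python3 w.py grommet w4;  python3 - <<'E'
from h import *
p=env.read_camera('top');save(p,'top2')
for t in ['foot','handle']:
  for r in env.regions_of(p,t): print(t,round(r['conf'],2),est(p,t,r['region']))
E
```

```text
[0.4393 0.0015 0.1968] [180.    0.   74.9] 0.08
grommet 0.9 [252. 166. 310. 225.]
(array([ 0.4381432 , -0.00279935]), np.float64(0.9662642045454546))
blue [586.4 114.5  43.2 138.7  74.9]
green [ 635.2 -143.9   46.3  141.3   77.3]
handle 0.61 (array([0.29976795, 0.2557078 ]), np.float64(0.05337361530715005))
```

View pics/w4.png

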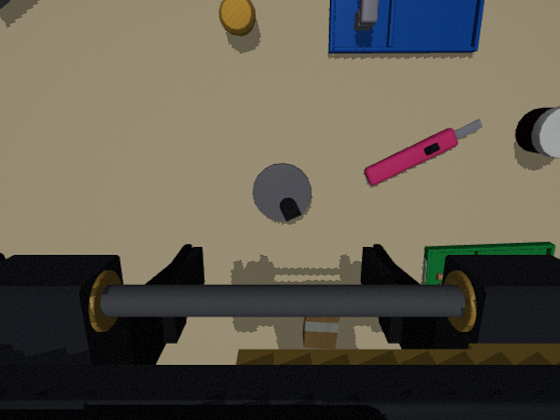

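The grommet is at (282,193), cap upward with its notch at (290,208), clear of the cutter at (370,175).

Call:
apply_moves --targets '[[[-1,-4,-50],[0,0,0]],[[-1,-4,-95],[0,0,0]],[[-1,-4,-135],[0,0,0]],[[-1,-4,-165],[0,0,0]],[[-1,-4,-182],[0,0,0]],[[-1,-4,-188],[0,0,0]],[[-1,-4,-188],[0,0,0]],[[-1,-4,-188],[0,0,0]]]'

```text
time_s: 13.9
tool_pos: [0.4385, -0.0034, 0.0095]
tool_rot: [179.9, -0.0, 74.9]
force: [0.5, 0.7, -0.6]
grip_width: 0.0801
```

Call:
apply_moves --targets '[[[0,0,0],[0,0,0]],[[0,0,0],[0,0,0]],[[0,0,0],[0,0,0]],[[0,0,0],[0,0,0]],[[0,0,0],[0,0,0]]]' --hand 45

```text
time_s: 14.4
tool_pos: [0.4378, -0.0034, 0.009]
tool_rot: [180.0, -0.0, 74.9]
force: [-0.4, -0.2, 2.8]
grip_width: 0.0567
```

Call:
apply_moves --targets '[[[0,0,30],[0,0,0]],[[0,0,70],[0,0,0]],[[10,8,100],[0,0,0]],[[45,34,100],[0,0,0]],[[85,64,100],[0,0,0]],[[123,93,100],[0,0,0]],[[160,121,100],[0,0,0]],[[180,136,100],[0,0,0]]]'

```text
time_s: 15.2
tool_pos: [0.6194, 0.1362, 0.1077]
tool_rot: [180.0, -0.0, 75.1]
force: [-0.8, -0.2, -1.6]
grip_width: 0.0573
```

Call:
apply_moves --targets '[[[0,0,-10],[0,0,0]],[[0,0,-50],[0,0,0]],[[0,0,-75],[0,0,0]],[[0,0,-90],[0,0,0]],[[0,0,-95],[0,0,0]],[[0,0,-96],[0,0,0]],[[0,0,-96],[0,0,0]],[[0,0,-96],[0,0,0]]]'

```text
time_s: 16.0
tool_pos: [0.6184, 0.1326, 0.0137]
tool_rot: [179.9, -0.1, 74.9]
force: [-0.6, 0.1, -0.8]
grip_width: 0.057
```

Call:
apply_moves --targets '[[[0,0,0],[0,0,0]],[[0,0,0],[0,0,0]],[[0,0,0],[0,0,0]],[[0,0,30],[0,0,0]],[[0,0,80],[0,0,0]],[[0,0,130],[0,0,0]],[[0,0,185],[0,0,0]]]' --hand 67

```text
time_s: 16.7
tool_pos: [0.6172, 0.1323, 0.1946]
tool_rot: [180.0, 0.0, 74.9]
force: [0.6, 0.7, 0.4]
grip_width: 0.0672
```

Now to the brass knob at about (442,161).

Call:
apply_moves --targets '[[[-45,7,0],[0,0,0]],[[-90,14,0],[0,0,0]],[[-130,21,0],[0,0,0]],[[-160,26,0],[0,0,0]],[[-175,29,0],[0,0,0]],[[-175,29,0],[0,0,0]],[[-175,29,0],[0,0,0]]]' --hand 56

```text
time_s: 17.4
tool_pos: [0.4431, 0.1614, 0.1931]
tool_rot: [179.9, -0.1, 74.9]
force: [0.5, -0.7, 0.7]
grip_width: 0.056
```

```bash
python3 w.py knob_brass w5;  python3 - <<'E'
from h import *
p=env.read_camera('top');save(p,'top3')
for t in ['foot','grommet']:
  for r in env.regions_of(p,t): print(t,round(r['conf'],2),est(p,t,r['region']))
a=cv2.imread('pics/top3.png')[90:250,80:400];b=cv2.imread('pics/w5.png')
cv2.imwrite('pics/c5.png',np.vstack([cv2.resize(a,(640,320)),cv2.resize(b[:280],(560,280))[:, :560].repeat(1,0) if 0 else cv2.copyMakeBorder(b[:280],0,0,0,80,0)]))
E
```

```text
[0.4431 0.1614 0.1931] [ 1.799e+02 -1.000e-01  7.490e+01] 0.056
knob_brass 0.74 [266. 175. 296. 212.]
(array([0.44194858, 0.15893553]), np.float64(0.8338624338624339))
blue [603.1 178.6 177.4 139.6  75.1]
foot 0.52 (array([0.65824824, 0.21909534]), np.float64(0.3693304535637149))
grommet 0.61 (array([0.62494587, 0.13212296]), np.float64(0.6780238500851788))
```

View pics/c5.png

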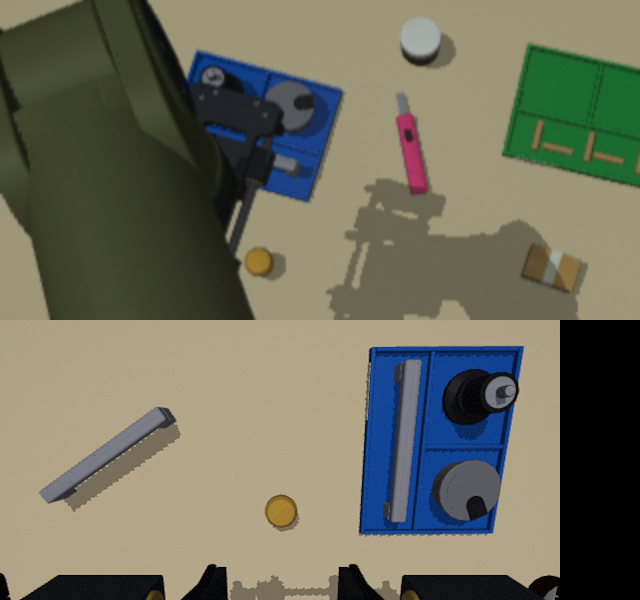

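All three blue-kit parts sit in their own pockets. The brass knob is at (281,191) in the wrist image, nearly under the tool.

Call:
apply_moves --targets '[[[-0.5,-1,-50],[0,0,0]],[[-0.5,-1,-95],[0,0,0]],[[-0.5,-1,-135],[0,0,0]],[[-0.5,-1,-165],[0,0,0]],[[-0.5,-1,-180],[0,0,0]],[[-0.5,-1,-186],[0,0,0]],[[-0.5,-1,-186],[0,0,0]],[[-0.5,-1,-186],[0,0,0]]]'

```text
time_s: 18.45
tool_pos: [0.443, 0.1607, 0.0074]
tool_rot: [179.9, -0.0, 74.9]
force: [-0.1, 0.3, -0.1]
grip_width: 0.056
```

Call:
apply_moves --targets '[[[0,0,0],[0,0,0]],[[0,0,0],[0,0,0]],[[0,0,0],[0,0,0]],[[0,0,0],[0,0,0]],[[0,0,0],[0,0,0]]]' --hand 20

```text
time_s: 18.95
tool_pos: [0.4422, 0.1607, 0.007]
tool_rot: [180.0, -0.0, 74.9]
force: [-0.5, 0.3, 1.7]
grip_width: 0.0306
```

Call:
apply_moves --targets '[[[0,0,30],[0,0,0]],[[0,0,75],[0,0,0]],[[10,-15,115],[0,0,0.03]],[[35,-54,125],[0,0,0.03]],[[60,-92,125],[0,0,0.03]],[[84,-130,125],[0,0,0.03]],[[108,-167,125],[0,0,0.03]],[[132,-204,125],[0,0,0.03]]]'

```text
time_s: 19.75
tool_pos: [0.5746, -0.0449, 0.1316]
tool_rot: [180.0, -0.0, 76.6]
force: [0.2, -0.6, -1.4]
grip_width: 0.0303
```

Call:
apply_moves --targets '[[[24,-37,0],[0,0,0]],[[48,-74,0],[0,0,0]],[[70,-107,0],[0,0,0]],[[83,-127,0],[0,0,0]],[[83,-127,-30],[0,0,0]],[[83,-127,-30],[0,0,0]],[[83,-127,-30],[0,0,0]]]'

```text
time_s: 20.45
tool_pos: [0.6562, -0.1695, 0.1007]
tool_rot: [-179.8, -0.0, 76.6]
force: [-0.4, 0.4, -0.1]
grip_width: 0.0305
```

```bash
python3 w.py knob_brass w6
```

```text
[ 0.6562 -0.1695  0.1007] [-179.8   -0.    76.6] 0.0305
knob_brass 0.71 [249. 238. 313. 286.]
(array([ 0.64702073, -0.20793365]), np.float64(0.637328094302554))
green [ 629.2 -166.4   90.8  138.3   77.3]
```

View pics/w6.png

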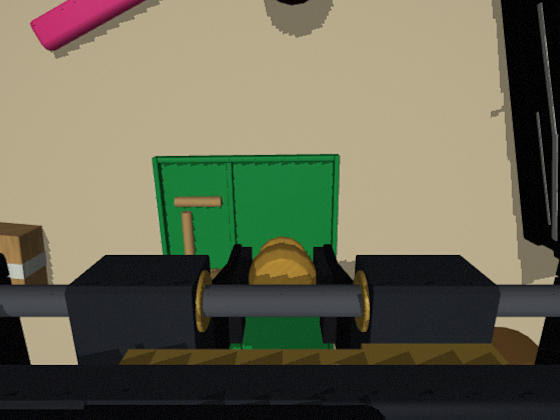

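The knob is held upright at (283,265) over the far-left pocket. Lowering.

Call:
apply_moves --targets '[[[0,0,-40],[0,0,0]],[[0,0,-65],[0,0,0]],[[0,0,-80],[0,0,0]],[[0,0,-87],[0,0,0]],[[0,0,-90],[0,0,0]],[[0,0,-90],[0,0,0]],[[0,0,-90],[0,0,0]]]'

```text
time_s: 21.25
tool_pos: [0.658, -0.1708, 0.0131]
tool_rot: [179.9, -0.0, 76.6]
force: [0.4, -0.9, -0.4]
grip_width: 0.0305
```

Call:
apply_moves --targets '[[[0,0,0],[0,0,0]],[[0,0,0],[0,0,0]],[[0,0,0],[0,0,0]],[[0,0,30],[0,0,0]],[[0,0,80],[0,0,0]],[[0,0,130],[0,0,0]],[[0,0,185],[0,0,0]]]' --hand 40

```text
time_s: 21.95
tool_pos: [0.6567, -0.1706, 0.1937]
tool_rot: [180.0, 0.0, 76.6]
force: [1.1, 0.4, 0.0]
grip_width: 0.0398
```

Call:
apply_moves --targets '[[[-24,-40,0],[0,0,0]],[[-48,-80,0],[0,0,0]],[[-72,-120,0],[0,0,0]],[[-95,-160,0],[0,0,0]],[[-115,-195,0],[0,0,0]],[[-133,-220,5],[0,0,0]],[[-133,-220,5],[0,0,0]],[[-133,-220,5],[0,0,0]]]' --hand 60

```text
time_s: 22.75
tool_pos: [0.5235, -0.3912, 0.197]
tool_rot: [180.0, -0.0, 76.5]
force: [1.3, 0.3, 0.2]
grip_width: 0.0603
```

```bash
python3 w.py glue w7;  python3 - <<'E'
from h import *
p=env.read_camera('top');save(p,'top4')
for t in ['foot','grommet','knob_brass']:
  for r in env.regions_of(p,t): print(t,round(r['conf'],2),est(p,t,r['region']))
E
```

```text
[ 0.5235 -0.3912  0.197 ] [180.   -0.   76.5] 0.0603
glue 0.9 [262. 172. 297. 210.]
(array([ 0.52074119, -0.39327055]), np.float64(0.9242957746478874))
green [ 607.7 -267.    57.1  138.    76.4]
foot 0.68 (array([0.64352854, 0.21696331]), np.float64(0.8993576017130621))
grommet 0.88 (array([0.62303771, 0.13671727]), np.float64(0.8330494037478705))
grommet 0.4 (array([0.64069569, 0.21604368]), np.float64(0.7219430485762144))
knob_brass 0.72 (array([ 0.6602104 , -0.17034942]), np.float64(0.7813953488372093))
```

View pics/w7.png

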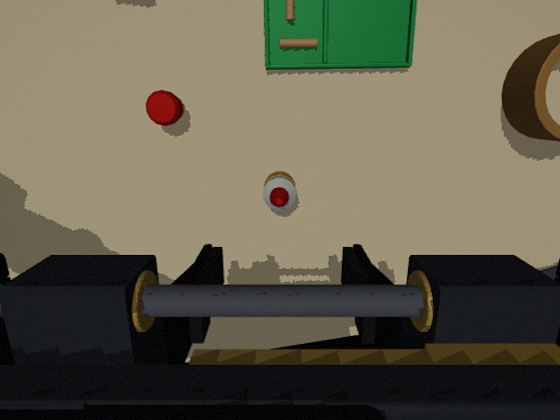

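The glue stands at (280,190); the red knob at (164,107) is well clear.

Call:
apply_moves --targets '[[[-2,-2,-50],[0,0,0]],[[-2,-2,-95],[0,0,0]],[[-2,-2,-135],[0,0,0]],[[-2,-2,-165],[0,0,0]],[[-2,-2,-178],[0,0,0]],[[-2,-2,-183],[0,0,0]],[[-2,-2,-183],[0,0,0]],[[-2,-2,-183],[0,0,0]]]'

```text
time_s: 23.85
tool_pos: [0.5232, -0.3934, 0.0155]
tool_rot: [179.8, 0.1, 76.6]
force: [0.1, 0.7, 0.9]
grip_width: 0.0599
```

Call:
apply_moves --targets '[[[0,0,0],[0,0,0]],[[0,0,0],[0,0,0]],[[0,0,0],[0,0,0]],[[0,0,0],[0,0,0]],[[0,0,0],[0,0,0]]]' --hand 20

```text
time_s: 24.35
tool_pos: [0.522, -0.3925, 0.0138]
tool_rot: [180.0, -0.0, 76.6]
force: [-0.9, -0.1, 1.4]
grip_width: 0.0316
```

Target is (637.6, -254.5): a shift of (+116, +138).

Call:
apply_moves --targets '[[[0,0,30],[0,0,0]],[[0,0,75],[0,0,0]],[[15,18,110],[0,0,0]],[[42,50,110],[0,0,0]],[[70,83,110],[0,0,0]],[[96,114,110],[0,0,0]],[[116,138,110],[0,0,0]],[[116,138,110],[0,0,0]]]'

```text
time_s: 25.15
tool_pos: [0.6422, -0.2469, 0.1226]
tool_rot: [180.0, -0.2, 77.1]
force: [-0.0, 1.2, 0.1]
grip_width: 0.0318
```

Call:
apply_moves --targets '[[[0,0,-40],[0,0,0]],[[0,0,-75],[0,0,0]],[[0,0,-95],[0,0,0]],[[0,0,-103],[0,0,0]],[[0,0,-106],[0,0,0]],[[0,0,-106],[0,0,0]],[[0,0,-106],[0,0,0]]]'

```text
time_s: 25.85
tool_pos: [0.639, -0.2552, 0.0192]
tool_rot: [179.8, 0.0, 76.6]
force: [0.1, 0.7, -0.9]
grip_width: 0.0314
```

Call:
apply_moves --targets '[[[0,0,0],[0,0,0]],[[0,0,0],[0,0,0]],[[0,0,0],[0,0,0]],[[0,0,30],[0,0,0]],[[0,0,80],[0,0,0]],[[0,0,130],[0,0,0]],[[0,0,180],[0,0,0]]]' --hand 46

```text
time_s: 26.55
tool_pos: [0.6377, -0.2545, 0.1997]
tool_rot: [180.0, 0.0, 76.6]
force: [0.6, -0.4, 0.9]
grip_width: 0.046
```

Call:
apply_moves --targets '[[[-30,-10,0],[0,0,0]],[[-70,5,0],[0,0,0]],[[-105,40,0],[0,0,0]],[[-125,85,0],[0,0,0]],[[-140,130,0],[0,0,0]],[[-155,175,0],[0,0,0]],[[-165,215,0],[0,0,0]],[[-165,215,0],[0,0,0]]]'

```text
time_s: 27.35
tool_pos: [0.4718, -0.033, 0.1978]
tool_rot: [-180.0, -0.2, 77.1]
force: [-0.2, 0.2, 0.2]
grip_width: 0.0461
```

```bash
python3 - <<'E'
from h import *
Rb=lambda a:np.array([[np.cos(a),-np.sin(a)],[np.sin(a),np.cos(a)]])
TB=((.603,.181),np.radians(-14.9));TG=((.621,-.2065),np.radians(-12.8))
for n in ('top','side'):
  p=env.read_camera(n);save(p,n+'5')
  for t in PROF:
    T=TB if t in('foot','grommet') else TG
    for r in env.regions_of(p,t)[:2]:
      x,i=est(p,t,r['region']);print(n,t,round(r['conf'],2),x.round(4),round(i,2),'in tray',((x-T[0])@Rb(T[1])).round(4))
print(env.get_obs()['time_s'])
a=cv2.imread('pics/top5.png')[90:250,120:500];b=cv2.imread('pics/side5.png')[120:330,200:460]
cv2.imwrite('pics/f.png',np.vstack([cv2.resize(a,(640,270),interpolation=2),cv2.copyMakeBorder(cv2.resize(b,(400,323),interpolation=2),0,0,0,240,0)]))
E
```

```text
top foot 0.91 [0.6436 0.2183] 0.94 in tray [0.0296 0.0465]
top grommet 0.93 [0.6217 0.1365] 0.88 in tray [ 0.0295 -0.0382]
top glue 0.48 [ 0.6424 -0.2546] 0.9 in tray [ 0.0316 -0.0421]
top knob_red 0.46 [ 0.4365 -0.2894] 0.87 in tray [-0.1615 -0.1217]
side grommet 0.67 [ 0.4332 -0.2897] 0.23 in tray [-0.043  -0.4986]
side grommet 0.53 [0.6222 0.1235] 0.39 in tray [ 0.0333 -0.0506]
side knob_brass 0.65 [ 0.6587 -0.1691] 0.84 in tray [0.0285 0.0448]
side glue 0.85 [ 0.6422 -0.2521] 0.85 in tray [ 0.0308 -0.0398]
side knob_red 0.69 [ 0.4343 -0.2896] 0.78 in tray [-0.1637 -0.1224]
27.95
```

View pics/f.png

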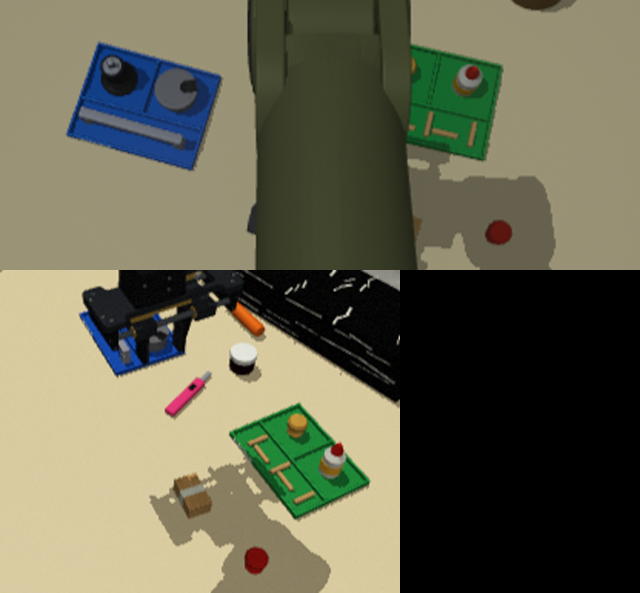

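The handle, foot and grommet stand in the blue tray, and the brass knob and glue stand upright in the green tray. The red knob is in its place, and the gripper is open and clear.

```bash
python3 -c "from h import *; print(env.sign_off())"
```

```text
the job is handed in; nothing more can be done
None
```

Both kits are made up and the job was handed in at about 28 s of robot time, well inside the 120 s limit. The sign-off gives no verdict, so what follows rests on my own last camera checks.

- **Blue tray:** the handle taken was the farthest-left one. It stands in the long pocket about 1 mm from its centre and lined up with it to within about 1°. The foot and grommet are upright, one in each square pocket, 3–5 mm from the centres in the top view.
- **Green tray:** the brass knob and the glue bottle are upright, one in each square pocket, 2–5 mm from the centres.
- **Red knob:** not touched; its measured shift was about 1–2 mm, which is measuring noise.

**Checks that were weak or disagreed:**
- The arm hid part of the trays in each last view. The foot was confirmed only from the top and the brass knob only from the side.
- The side camera's grommet readings were poor: one landed on the red knob, and the other was partly hidden by the gripper, about 13 mm off the top view. I relied on the top view and the wrist picture.
- I measured the handle just after placing it. In the last pictures I checked it only by eye.

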